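# Lock the battery pack and take off its terminal cap

### The arm

A 6-joint arm with a two-finger parallel gripper is mounted at the origin on the work surface. World frame = base frame: x ahead of the robot, y to its left, z up, the work surface at z = 0. Lengths are in mm, angles in rad, forces in N, time in s.
With the tool pointing down it reaches from about 275 to 775 mm from the base axis. Payload 14.6 kg.
Tool frame: the origin (TCP) lies between the finger pads; the fingertips stand manip.tips_ahead ahead of it and the grasp point (between the pads) lies 2 mm behind it (manip.tips_ahead is the distance from the TCP to the fingertips, in mm); z points along the fingers, y is the line along which they close (so a half turn about z gives the same grasp; the last joint's range is limited). The gripper opens to 85 mm and grips with 20 to 120 N. Pads are 22 mm wide; open, the fingers measure 114 mm over their backs; the gripper's body (76 mm by 85 mm) begins 54 mm behind the grasp point. The pads swing forward as they close: fully open they stand 13 mm farther back than shut.
Start: joints at [1.155, 0.263, -0.048, 1.259, 0, 1.415], TCP at [135.378, 507.249, 226.278] pointing down, gripper open.
Joint ranges: [-2.65, 2.65], [-0.89, 1.7], [-1.18, 1.37], [-2.13, 2.11], [-1.35, 1.29], [-3.14, 3.14]. Speed limits (rad/s): [1.89, 1.89, 2.57, 2.79, 3.14, 3.14].

### API

Orientations are given as a unit quaternion [x, y, z, w].
In Python, from plant import manip gives the robot as it stands.
- The arm moves only by the tool move_arm, never from a script. Its argument "steps" is a list of rows, each an object with "travel": the shift along the tool's x, y, z each as a share of 0.025 m, from -1 to 1, a list of three; "angular": the turn, a rotation vector about the tool's x, y, z each as a share of 0.12 rad, from -1 to 1, a list of three; "jaw": the opening, from 0 (shut) to 1 (fully open). A call has 1 to 20 rows; each row shifts and turns the commanded pose from where the row before left it, along the tool's axes as they then stand; what a row does not reach is not made up. A row lasts 1/12 s, in which the tool goes at most 41.7 mm and 7.16 degrees, less where a joint would pass 70% of its speed; a pose out of reach is approached as far as the arm can. A call with a number of a shift or a turn outside -1 to 1 is refused whole. A call with a gripper value outside its range is refused whole. The fingers move at their own pace and stop on an object; "grip_force" is the grip in N (left out, the last holds). Time passes only in rows, so rows that do not move let the fingers close. It gives the time, the measured TCP pose, the force, the opening and the grip force at its end, in the units of the state.
- manip.sense(): the state, without advancing time (a new reading comes with each control period).
- manip.read_camera(name): name is "scene" or "side" or "wrist"; returns the picture (400x640x3 uint8, red, green, blue); there is no depth.
- manip.camera_info(name): a dict with "fx", "fy", "cx", "cy" (pixels), "dist_coeffs" ([k1, k2, p1, p2, k3] as OpenCV has them; the pictures are not rectified), "position" and "orientation" of the camera in the world. Camera axes: x right, y down, z forward; pixel columns grow to the right and rows downward; lengths in mm; the calibration is good to about 2 mm. A picture is of the moment at which its call begins: read the wrist's pose just before it. camera_info takes no time and is no camera call; for the wrist camera it gives the pose at the moment of the call.
- manip.hand_in(): hands the job in; it is judged then, once.
The state is a dict: "clock": time; "q": joint angles; "joint_velocities": joint speeds; "joint_torque": joint torques, N m; "tool_pos": TCP position; "ee_rot": TCP orientation; "force": force on the tool from outside, world axes, zero at the start; "moment": the same for the moment, N m; "width": finger opening in mm; "grasp_force": force on a finger pad.
Only numpy, scipy, OpenCV 4.12 (cv2) and the standard library are available. Lean on these libraries where they do the work, as an engineer would, in place of code of your own. Each camera call takes 0.05 s, during which the arm holds its last target. There are 200 camera calls.

### The job

First lock the battery pack in its service tray by turning the turnbutton all the way, until its tongue points squarely in over the pack's front flange. Then take off the round terminal cap: nobody knows whether its short thread is right- or left-hand, so feel which way it loosens, turn it free and lift it straight off. Finish still holding the cap level and still in the gripper, about 10 cm above its seat, with the pack left locked and the other things on the bench left where they are.

Things in the scene. Friction and masses are not known exactly. Their poses are not given: they have to be found in the camera images.
- tray: Fixed aluminium tray, 200 (its x) x 260 (its y) x 8 mm with 16 mm high rims at far side and ends, the black battery pack seated immovably in it. Origin: centre of the tray's underside; z up; its -x side faces roughly to the robot. The pack's low body spans x -35..75, y -100..100 mm, top at z 34 mm. Turnbutton pivot at x -75, y 30 mm; cap at x 20, y -45 mm.
- pack_head (a point): Top centre of the pack's tall head, at (20, 72.5, 67) mm in the tray frame: a ribbed block 110 (tray x) x 55 (tray y) mm.
- flange (a point): Top centre of the pack's front flange, at (-45, 0, 20) mm in the tray frame: a ledge 20 (tray x) x 150 (tray y) mm along the pack's robot side.
- seat (a point): Centre of the cap's seat on the pack's top, at (20, -45, 34) mm in the tray frame; same axes as the tray. Under the cap is a brass terminal 41 mm wide and 17 mm high.
- turnbutton (a joint): Angle of the dark steel turnbutton about its upright pivot, rad. 0: its tongue (38 mm long from the pivot, 16 wide, 8 thick, z 22..30 mm) points along tray +y, beside the pack; grows clockwise seen from above; 1.57 (end stop): tongue along tray +x, over the front flange (locked, wanted above 1.4). About 0.04 N m of friction, stays where left. Starts at 0.1 to 0.5.
- turnbutton_grip (a point): Top centre of the turnbutton's upright thumb fin, on the pivot axis, 52 mm above the bench. The fin is 34 mm long along the tongue, 9 mm thick and 22 mm high. The point's y axis points along the tongue.
- cap: Loose grey round cap, about 140 g, 52 mm in diameter, skirt and top 25 mm high, with a grip bar on top 44 mm long (along the cap's x, which starts parallel to tray x), 12 mm thick and 24 mm high (z 25..49 mm). Origin: centre of its underside, which rests on the seat; z up. Its short bayonet-like thread has a hand that varies from case to case and cannot be seen from outside.
- thread (a point): Point on the cap's axis, 4 mm above its underside, amid the thread. From the start the wrong way is blocked after about 0.1 rad; the right way (anticlockwise from above if right-hand, clockwise if left-hand) runs almost freely to a stop about 1.2 rad on. The cap lifts off between 0.95 and 1.2 rad, never before; 2 mm of up-and-down play. No pitch: it does not rise as it turns.
- cap_grip (a point): Top centre of the cap's grip bar, 49 mm above the cap's underside, on its axis; 83 mm above the bench at the start; the point's x axis runs along the bar.
- screwdriver: Bystander: loose screwdriver, about 170 mm long, lying beyond one end of the tray.
- parts_bin: Bystander: loose grey open parts bin, 100 x 80 x 35 mm, beyond the other end of the tray.
- screw_jar: Bystander: loose closed jar, 50 mm in diameter, 60 mm high, beyond the tray's far side.
There are look-alikes about, which are no part of the job. What is shaped like the cap but red or yellow is not meant.

How it is judged (in metres and radians):
On the way, in this order (a step that is already met when the one before it is completed fails the run):
1. the turnbutton is turned to lock (over 1.4 rad) while the cap is still on its seat (value of joint turnbutton above 1.4 rad and z of cap in the frame of seat below 0.006 m), for 0.2 s.
2. the cap is off: its underside over 25 mm above the seat (z of cap in the frame of seat above 0.025 m), for 0.2 s.
At the end, for the whole second after the job is handed in: The turnbutton is still locked (over 1.4 rad); the cap is held by the fingers alone, level within 0.3 rad and still (under 30 mm/s), its underside 60 to 250 mm above its seat (value of joint turnbutton above 1.4 rad and z of cap in the frame of seat between 0.06 and 0.25 m and angle between cap's own z axis and vertical below 0.3 rad and linear speed of cap below 0.03 m/s and contact force between cap and the fingers above 1 N and contact force between cap and tray below 0.1 N); the arm keeps its last pose, push and grip.
It fails at once if a bystander (screwdriver, parts bin or jar) is moved more than 30 mm (distance of any of screwdriver, parts_bin, screw_jar from where it was at the start of the episode above 0.03 m).
It also fails if it takes over 53 s, if anything falls off the work surface, if the arm or the gripper's body presses on something with over 40 N, if the wrist force passes 120 N, or if a joint passes its speed limit or range.

## Working session

There is one attempt and no reset: what is moved stays moved. The work goes in short steps, Python scripts to look and compute and a tool call to move; the robot and the scene stay as the last step left them, time stands still between calls to the robot, and variables do not carry over. Pictures are saved under pics/ and viewed, at most 10 in all, crops included, and the job is handed in when it is done.

Besides the shell and the picture viewer there is one more tool, called after ">>>" as name(argument=value, ...) on one line, values as JSON. move_arm: Moves the arm, as the interface text tells. Shift numbers are shares of 0.025 m and turn numbers shares of 0.12 rad, none past 1 either way. Its arguments: {"type":"object","properties":{"steps":{"type":"array"},"grip_force":{"type":"number"}},"required":["steps"]}

```bash
ls; mkdir -p pics; python3 - <<'E'
from plant import manip
import cv2
for n in ("scene","side","wrist"):
    i=manip.camera_info(n); print(n,{k:(v if not hasattr(v,'tolist') else v.tolist()) for k,v in i.items()})
    cv2.imwrite(f"pics/{n}0.png",cv2.cvtColor(manip.read_camera(n),cv2.COLOR_RGB2BGR))
print(manip.sense(), manip.tips_ahead)
E
```

```text
pics
scene {'fx': 371.3487533406614, 'fy': 371.3487533406614, 'cx': 320.6180877584034, 'cy': 198.90978664267936, 'dist_coeffs': [-0.08592099086271103, 0.0, 0.0, 0.0, 0.0], 'position': [1217.7204468633956, -303.5763194611386, 494.7126263993744], 'orientation': [0.7520461034624214, 0.43505883801243816, -0.25452571082968783, -0.42469651312542933]}
side {'fx': 376.53644160157444, 'fy': 376.53644160157444, 'cx': 322.30601119434, 'cy': 196.54916190111715, 'dist_coeffs': [-0.03174708624977128, 0.0, 0.0, 0.0, 0.0], 'position': [277.6441656527463, -592.0373573283657, 813.7661453229595], 'orientation': [0.8994525940790555, -0.22822223016997922, 0.09267287113193683, -0.36098668066406836]}
wrist {'fx': 318.92143365106125, 'fy': 318.92143365106125, 'cx': 319.1291001182862, 'cy': 205.96173196549879, 'dist_coeffs': [-0.041213312194449875, 0.0, 0.0, 0.0, 0.0], 'position': [59.350049474521256, 528.1741377915874, 372.86907297378076], 'orientation': [0.7833364317849388, 0.6013595781694534, 0.09556722479035364, 0.12497038820523332]}
{'clock': 0.15, 'q': array([ 1.15468319e+00,  2.63386518e-01, -4.87442556e-02,  1.25938665e+00,
       -2.41741690e-05,  1.41549847e+00]), 'joint_velocities': array([-0.00060809, -0.00053181,  0.00098477,  0.00158349,  0.00102627,
        0.00085204]), 'joint_torque': array([ 1.58345261e-03, -6.37824154e+01,  3.84648871e+01,  1.06198364e-02,
       -1.20930536e-04,  1.09067128e-05]), 'tool_pos': array([135.31375889, 507.06525064, 225.96653159]), 'ee_rot': array([ 1.30038322e-01,  9.91508903e-01, -3.49339645e-04, -9.00179033e-05]), 'force': array([ 0.03314228,  1.28820848, -0.6543416 ]), 'moment': array([ 0.03602238, -0.02653964, -0.01145134]), 'grasp_force': 0.0, 'width': 85.18864115977279} 17.0
```

View pics/scene0.png

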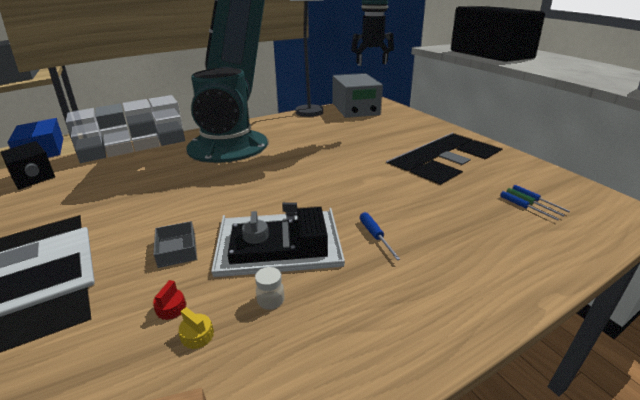

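View pics/side0.png

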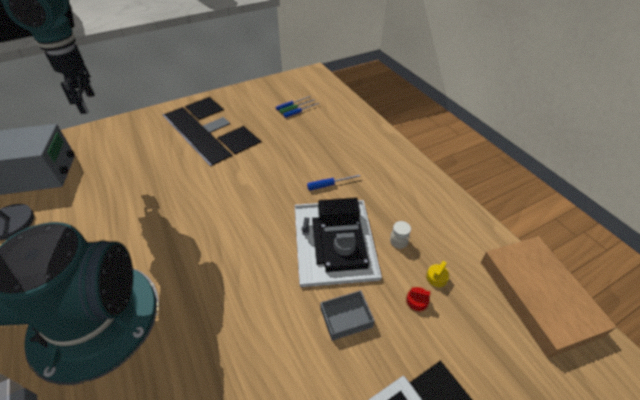

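Scene: the grey cap is on the black pack at (256,228) in the scene view and (345,242) in the side view. The turnbutton is at (290,212) and (306,228). Look-alikes are the red cap at (170,298)/(418,298) and the yellow cap at (196,328)/(438,274), so I choose the grey one on the pack. The screwdriver, bin and jar are visible around the tray.

```bash
cat > h.py <<'E'
import numpy as np, cv2
from scipy.spatial.transform import Rotation as R
def ray(info,uv):
    K=np.array([[info['fx'],0,info['cx']],[0,info['fy'],info['cy']],[0,0,1]])
    p=cv2.undistortPoints(np.array([[uv]],float),K,np.array(info['dist_coeffs']))[0,0]
    d=R.from_quat(info['orientation']).apply([p[0],p[1],1]); return np.array(info['position']),d/np.linalg.norm(d)
def plane(info,uv,z):
    o,d=ray(info,uv); return o+d*(z-o[2])/d[2]
def tri(obs):
    A=np.zeros((3,3));b=np.zeros(3);L=[]
    for i,uv in obs:
        o,d=ray(i,uv);P=np.eye(3)-np.outer(d,d);A+=P;b+=P@o;L.append((o,d))
    x=np.linalg.solve(A,b); return x,[round(float(np.linalg.norm(np.cross(x-o,d))),1) for o,d in L]
E
python3 - <<'E'
import cv2,numpy as np
a=cv2.imread('pics/scene0.png')[195:285,205:350]; b=cv2.imread('pics/side0.png')[190:295,285:390]
a=cv2.resize(a,None,fx=5.4,fy=5.4,interpolation=cv2.INTER_CUBIC);b=cv2.resize(b,None,fx=5.6,fy=5.6,interpolation=cv2.INTER_CUBIC)
cv2.imwrite('pics/a.png',cv2.convertScaleAbs(a,alpha=1.5,beta=20));cv2.imwrite('pics/b.png',cv2.convertScaleAbs(b,alpha=1.5,beta=20))
E
```

```text
(no output)
```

View pics/a.png

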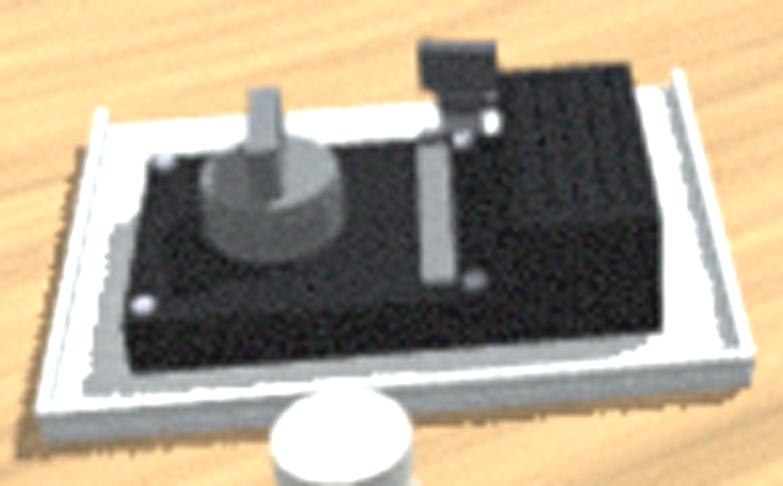

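View pics/b.png

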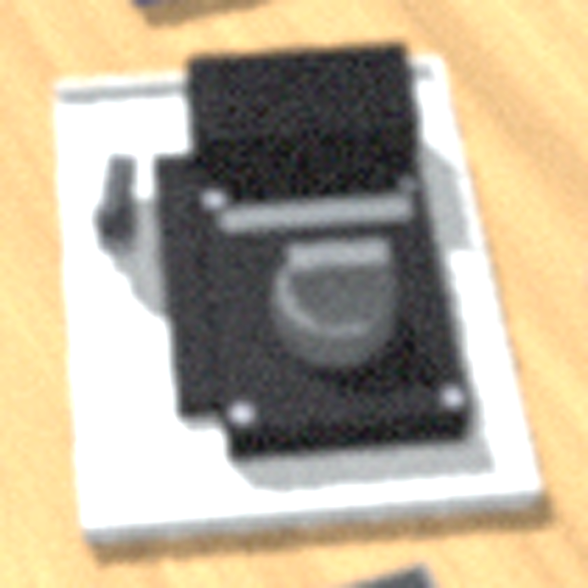

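Crops: the grey cap's bar top is at crop a (265,93) and crop b (338,250). The fin top is at crop a (457,44) and crop b about (119,185). The choice is right: the grey cap sits on the pack. I'll triangulate the tray and parts next.

```bash
python3 - <<'E'
from plant import manip
from h import *
S,D=manip.camera_info('scene'),manip.camera_info('side')
a=lambda x,y:(205+x/5.4,195+y/5.4); b=lambda x,y:(285+x/5.6,190+y/5.6)
P={'rimA':((40,408),(540,492)) ,'rimAx':None}
obs={ # name:(scene crop, side crop, tray xyz)
'rim -y +x':((40,405),(541,490),(100,-130,16)),
'head75,100':((656,212),(405,47),(75,100,67)),
'head-35,100':((630,66),(190,62),(-35,100,67)),
'body75,-100':((128,312),(465,413),(75,-100,34)),
'body-35,-100':((150,157),(228,428),(-35,-100,34)),
'cap':((265,93),(338,250),(20,-45,83)),
'fin':((457,44),(119,185),(-75,30,52))}
M=[];W=[]
for k,(p,q,t) in obs.items():
    x,e=tri([(S,a(*p)),(D,b(*q))]); print(k,x.round(1),e); M.append(t);W.append(x)
M=np.array(M,float);W=np.array(W)
A=M[:,:2]-M[:,:2].mean(0);B=W[:,:2]-W[:,:2].mean(0)
yaw=np.arctan2((A[:,0]*B[:,1]-A[:,1]*B[:,0]).sum(),(A*B).sum())
Rz=R.from_euler('z',yaw).as_matrix(); t=(W-M@Rz.T).mean(0)
print('yaw',yaw,'t',t.round(1)); print((W-M@Rz.T-t).round(1))
for n in('cap','fin'):print(n,(Rz@np.array(obs[n][2],float)+t).round(1))
# wrist cam in tool
s=manip.sense();w=manip.camera_info('wrist');T=R.from_quat(s['ee_rot'])
print('cam in tool',T.inv().apply(np.array(w['position'])-s['tool_pos']).round(1),(T.inv()*R.from_quat(w['orientation'])).as_matrix().round(3).tolist(),T.as_matrix().round(3).tolist())
E
```

```text
rim -y +x [ 640.5 -227.5   15.9] [2.6, 2.6]
head75,100 [705.   -9.   61.6] [2.2, 2.2]
head-35,100 [608.5  35.   58.5] [2.2, 2.2]
body75,-100 [ 626.  -187.2   32.4] [2.2, 2.2]
body-35,-100 [ 530.9 -146.3   32.2] [0.3, 0.3]
cap [ 598.9 -117.9   89. ] [3.6, 3.6]
fin [544.8 -13.4  51.2] [1.8, 1.8]
yaw -0.4101379132489796 t [599.7 -69.1  -1.8]
[[ 1.   0.7  1.6]
 [-3.3 -1.7 -3.7]
 [ 1.  -1.6 -6.8]
 [-2.6  3.5  0.2]
 [ 3.1  0.5 -0.1]
 [-1.2  0.4  7.7]
 [ 2.  -1.7  0.9]]
cap [ 600.1 -118.3   81.2]
fin [542.9 -11.6  50.2]
cam in tool [  78.8    0.7 -147. ] [[-0.001, -0.95, -0.311], [1.0, -0.001, 0.0], [-0.0, -0.311, 0.95]] [[-0.966, 0.258, -0.0], [0.258, 0.966, -0.001], [0.0, -0.001, -1.0]]
```

>>> move_arm(steps=[{"travel": [-0.9,-0.7,0],"angular": [0,0,0],"jaw": 1},{"travel": [-0.9,-0.7,0],"angular": [0,0,0],"jaw": 1},{"travel": [-0.9,-0.7,0],"angular": [0,0,0],"jaw": 1},{"travel": [-0.9,-0.7,0],"angular": [0,0,0],"jaw": 1},{"travel": [-0.9,-0.7,0],"angular": [0,0,0],"jaw": 1},{"travel": [-0.9,-0.7,0],"angular": [0,0,0],"jaw": 1},{"travel": [-0.9,-0.7,0],"angular": [0,0,0],"jaw": 1},{"travel": [-0.9,-0.7,0],"angular": [0,0,0],"jaw": 1},{"travel": [-0.9,-0.7,0],"angular": [0,0,0],"jaw": 1},{"travel": [-0.9,-0.7,0],"angular": [0,0,0],"jaw": 1},{"travel": [-0.9,-0.7,0],"angular": [0,0,0],"jaw": 1},{"travel": [-0.9,-0.7,0],"angular": [0,0,0],"jaw": 1},{"travel": [-0.9,-0.7,0],"angular": [0,0,0],"jaw": 1},{"travel": [-0.9,-0.7,0],"angular": [0,0,0],"jaw": 1},{"travel": [-0.9,-0.7,0],"angular": [0,0,0],"jaw": 1},{"travel": [-0.9,-0.7,0],"angular": [0,0,0],"jaw": 1},{"travel": [-0.9,-0.7,0],"angular": [0,0,0],"jaw": 1},{"travel": [-0.9,-0.7,0],"angular": [0,0,0],"jaw": 1},{"travel": [-0.9,-0.7,0],"angular": [0,0,0],"jaw": 1},{"travel": [-0.9,-0.7,0],"angular": [0,0,0],"jaw": 1}])

```text
clock: 1.82
tool_pos: [480.5, 51.7, 226.2]
ee_rot: [0.13, 0.991, 0.0, -0.0]
force: [0.5, 0.9, -0.4]
width: 85.6
grasp_force: 0.0
```

>>> move_arm(steps=[{"travel": [-0.9,-0.7,0],"angular": [0,0,0],"jaw": 0.5},{"travel": [-0.9,-0.7,0],"angular": [0,0,0],"jaw": 0.5},{"travel": [-0.9,-0.7,0],"angular": [0,0,0],"jaw": 0.5},{"travel": [-0.9,-0.7,0],"angular": [0,0,0],"jaw": 0.5},{"travel": [-0.9,-0.7,0],"angular": [0,0,0],"jaw": 0.5},{"travel": [0,0,0],"angular": [0,0,0],"jaw": 0.5},{"travel": [0,0,0],"angular": [0,0,0],"jaw": 0.5},{"travel": [0,0,0],"angular": [0,0,0],"jaw": 0.5}])

```text
clock: 2.48
tool_pos: [565.7, -60.3, 226.0]
ee_rot: [0.13, 0.991, 0.0, -0.0]
force: [-0.5, 0.1, 0.3]
width: 42.7
grasp_force: 0.0
```

```bash
cat > snap.py <<'E'
import sys,json
from plant import manip
from h import *
n=sys.argv[1]
i=manip.camera_info('wrist'); im=manip.read_camera('wrist'); s=manip.sense()
cv2.imwrite(f'pics/{n}.png',cv2.cvtColor(im,cv2.COLOR_RGB2BGR))
json.dump({k:np.asarray(v).tolist() for k,v in i.items()},open(f'pics/{n}.json','w'))
T=R.from_quat(s['ee_rot']).as_matrix()
print('t',s['clock'],s['tool_pos'].round(1),'yawx',np.arctan2(T[1,0],T[0,0])%(2*np.pi),'q',s['q'].round(3),'w',s['width'],s['grasp_force'],'F',s['force'].round(1),s['moment'].round(2),manip.tips_ahead,'zax',T[:,2].round(4))
E
python3 snap.py w1
```

```text
t 2.5333 [565.6 -59.9 226.3] yawx 2.881123565150249 q [-0.249  0.339  0.064  1.295  0.     0.012] w 42.90559600561615 0.0 F [0.  0.3 0.1] [ 0.01 -0.03  0.02] 17.0 zax [-4.e-04  2.e-04 -1.e+00]
```

View pics/w1.png

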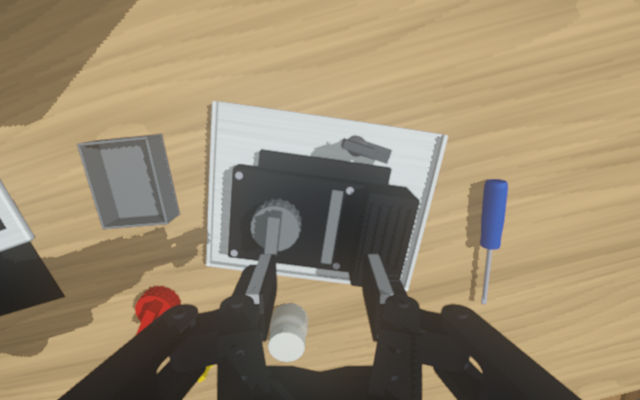

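The wrist view shows the fin at about (367,148) and the grey cap's bar at (273,235). The screwdriver is at right, the bin at left and the red look-alike at bottom left. I'll take a second view from a shifted place.

>>> move_arm(steps=[{"travel": [-1,0,0.3],"angular": [0,0,0],"jaw": 0.5},{"travel": [-1,0,0.3],"angular": [0,0,0],"jaw": 0.5},{"travel": [-1,0,0.4],"angular": [0,0,0],"jaw": 0.5},{"travel": [0,0,0],"angular": [0,0,0],"jaw": 0.5},{"travel": [0,0,0],"angular": [0,0,0],"jaw": 0.5}])

```text
clock: 2.95
tool_pos: [638.4, -79.1, 200.4]
ee_rot: [0.13, 0.992, 0.0, -0.001]
force: [-0.3, 0.4, 0.5]
width: 42.7
grasp_force: 0.0
```

```bash
python3 snap.py w2; python3 - <<'E'
from h import *
import json
out=[]
for n in('w1','w2'):
    I=json.load(open(f'pics/{n}.json')); im=cv2.imread(f'pics/{n}.png')
    q=R.from_quat(I['orientation']).inv();K=np.array([[I['fx'],0,I['cx']],[0,I['fy'],I['cy']],[0,0,1]])
    row=[]
    for p in((542.9,-11.6,50),(600,-118.3,81)):
        c=q.apply(np.array(p)-I['position']);u=cv2.projectPoints(c.reshape(1,1,3),np.zeros(3),np.zeros(3),K,np.array(I['dist_coeffs']))[0].ravel()
        x,y=int(u[0])-40,int(u[1])-30; print(n,u.round(1),'tile origin',x,y)
        row.append(cv2.resize(cv2.convertScaleAbs(im[max(y,0):y+60,x:x+80],alpha=1.5,beta=10),(400,300),interpolation=cv2.INTER_CUBIC))
    out.append(np.hstack(row))
cv2.imwrite('pics/tiles.png',np.vstack(out))
E
```

```text
t 3.0 [638.  -79.  201.2] yawx 2.881700019118851 q [-0.25   0.478  0.221  1.315  0.     0.01 ] w 42.647418171380686 0.0 F [-1.1  0.5 -0.4] [-0.03  0.01 -0.02] 17.0 zax [-7.e-04  2.e-04 -1.e+00]
w1 [359.1 148.2] tile origin 319 118
w1 [270.9 236.2] tile origin 230 206
w2 [365.2  65.3] tile origin 325 35
w2 [261.7 166.5] tile origin 221 136
```

View pics/tiles.png

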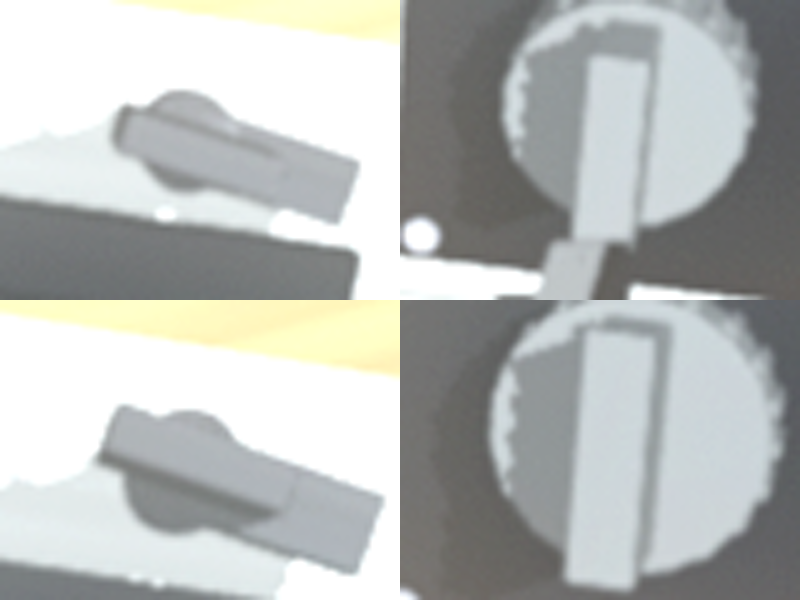

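Tiles: the fin top runs (131,131) to (281,178) in w1 and (112,431) to (290,494) in w2. The cap bar top centre is at tile (610,149) in w1 and (611,460) in w2, and the bar is clearly grey.

```bash
python3 - <<'E'
from h import *
import json
a,b=[json.load(open(f'pics/{n}.json')) for n in('w1','w2')]
o={'fin':((319,118),(325,35)),'cap':((230,206),(221,136))}
pts={'fin':[((131,131),(112,131)),((281,178),(290,194)),((206,155),(201,162))],
'cap':[((218,58.5),(221,34)),((203,240),(200.5,286.5)),((210.5,149),(210.7,160))]}
for k in pts:
    res=[]
    for p,q in pts[k]:
        U=(o[k][0][0]+p[0]/5,o[k][0][1]+p[1]/5);V=(o[k][1][0]+q[0]/5,o[k][1][1]+q[1]/5)
        x,e=tri([(a,U),(b,V)]);res.append(x);z={'fin':52,'cap':83}[k];print(k,x.round(1),e,'planes',plane(a,U,z).round(1)[:2],plane(b,V,z).round(1)[:2])
    d=res[0]-res[1];print('len',np.linalg.norm(d[:2]),'dir',np.arctan2(d[1],d[0]))
E
```

```text
fin [535.7 -24.7  46.9] [0.6, 0.6] planes [535.1 -24.3] [535.9 -25.9]
fin [553.5   3.5  44. ] [0.3, 0.3] planes [552.    2.7] [553.6   1.6]
fin [544.4 -10.9  46.2] [0.5, 0.5] planes [543.6 -10.9] [544.7 -12.2]
len 33.325120847639525 dir -2.1343054225827482
cap [ 581.8 -109.4   81.8] [0.2, 0.2] planes [ 581.4 -109.3] [ 581.7 -109. ]
cap [ 626.2 -130.1   63.7] [0.4, 0.4] planes [ 617.8 -124. ] [ 621.9 -125.7]
cap [ 602.6 -119.1   73.7] [0.1, 0.1] planes [ 599.1 -116.5] [ 601.3 -117.1]
len 49.062512918485204 dir 2.7059765220270995
```

>>> move_arm(steps=[{"travel": [0.87,0.33,0.5],"angular": [0,0,0],"jaw": 0.35},{"travel": [0.87,0.33,0.7],"angular": [0,0,0],"jaw": 0.35},{"travel": [0.87,0.33,0.8],"angular": [0,0,0],"jaw": 0.35},{"travel": [0.87,0.33,0.8],"angular": [0,0,0],"jaw": 0.35},{"travel": [0.87,0.33,0.8],"angular": [0,0,0],"jaw": 0.35},{"travel": [0,0,0],"angular": [0,0,-0.96],"jaw": 0.35},{"travel": [0,0,0],"angular": [0,0,-0.96],"jaw": 0.35},{"travel": [0,0,0],"angular": [0,0,-0.96],"jaw": 0.35},{"travel": [0,0,0],"angular": [0,0,-0.96],"jaw": 0.35},{"travel": [0,0,0],"angular": [0,0,-0.96],"jaw": 0.35},{"travel": [0,0,0],"angular": [0,0,-0.96],"jaw": 0.35},{"travel": [0,0,0],"angular": [0,0,-0.96],"jaw": 0.35},{"travel": [0,0,0],"angular": [0,0,-0.96],"jaw": 0.35},{"travel": [0,0,0],"angular": [0,0,-0.96],"jaw": 0.35},{"travel": [0,0,0],"angular": [0,0,-0.96],"jaw": 0.35},{"travel": [0,0,0],"angular": [0,0,-0.96],"jaw": 0.35},{"travel": [0,0,0],"angular": [0,0,0],"jaw": 0.35},{"travel": [0,0,0],"angular": [0,0,0],"jaw": 0.35}])

```text
clock: 4.5
tool_pos: [543.5, -11.5, 112.1]
ee_rot: [-0.481, 0.877, -0.0, 0.0]
force: [0.4, 0.4, -0.2]
width: 30.0
grasp_force: 0.0
```

```bash
python3 snap.py w3; python3 - <<'E'
from h import *
im=cv2.imread('pics/w3.png')
cv2.imwrite('pics/w3c.png',cv2.resize(cv2.convertScaleAbs(im[130:400,170:530],alpha=1.4,beta=10),None,fx=2.2,fy=2.2,interpolation=cv2.INTER_CUBIC))
E
```

```text
t 4.55 [543.7 -11.6 111.9] yawx 4.144185509952559 q [-0.171  0.354 -0.235  0.981  0.    -1.174] w 29.653544511036902 0.0 F [-0.3 -0.7  0. ] [0.01 0.03 0.  ] 17.0 zax [ 9.e-04 -1.e-04 -1.e+00]
```

View pics/w3c.png

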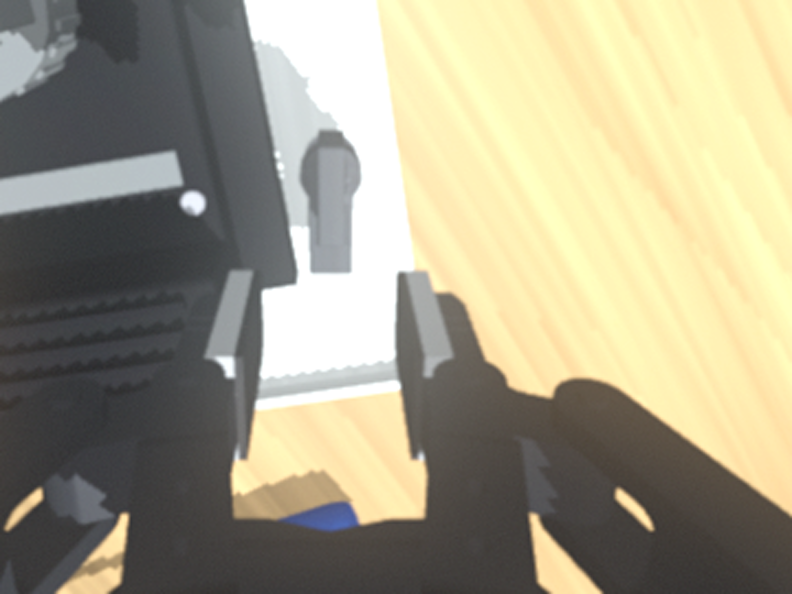

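The fin sits at crop (333,195), centred between the fingers (255 to 400) and aligned with them. I'll descend and grip.

>>> move_arm(grip_force=25, steps=[{"travel": [0,0,0.8],"angular": [0,0,0],"jaw": 0.35},{"travel": [0,0,0.7],"angular": [0,0,0],"jaw": 0.35},{"travel": [0,0,0.6],"angular": [0,0,0],"jaw": 0.35},{"travel": [0,0,0.35],"angular": [0,0,0],"jaw": 0.35},{"travel": [0,0,0],"angular": [0,0,0],"jaw": 0.35},{"travel": [0,0,0],"angular": [0,0,0],"jaw": 0},{"travel": [0,0,0],"angular": [0,0,0],"jaw": 0},{"travel": [0,0,0],"angular": [0,0,0],"jaw": 0},{"travel": [0,0,0],"angular": [0,0,0],"jaw": 0},{"travel": [0,0,0],"angular": [0,0,0],"jaw": 0},{"travel": [0,0,0],"angular": [0,0,0],"jaw": 0}])

```text
clock: 5.47
tool_pos: [544.2, -12.0, 50.3]
ee_rot: [-0.482, 0.876, -0.0, 0.0]
force: [-0.7, 0.2, -0.3]
width: -0.2
grasp_force: 0.0
```

```bash
python3 -c "
from plant import manip
s=manip.sense();print(s['tool_pos'],s['width'],s['grasp_force'],s['force'],s['moment'])"
```

```text
[544.21545062 -11.97054936  50.3184335 ] -0.2476819475305684 0.0 [-0.71330346  0.2338062  -0.30399161] [ 0.03071507 -0.00055667 -0.01725289]
```

```bash
python3 snap.py w4; python3 - <<'E'
from h import *
from plant import manip
im=cv2.imread('pics/w4.png')[170:400,200:440]
s=cv2.cvtColor(manip.read_camera('side'),cv2.COLOR_RGB2BGR)[180:280,270:370]
s2=cv2.cvtColor(manip.read_camera('scene'),cv2.COLOR_RGB2BGR)[180:280,240:340]
f=lambda a,w,h:cv2.resize(cv2.convertScaleAbs(a,alpha=1.5,beta=15),(w,h),interpolation=cv2.INTER_CUBIC)
cv2.imwrite('pics/c4.png',np.hstack([f(im,500,600),np.vstack([f(s,300,300),f(s2,300,300)])]))
E
```

```text
t 5.5167 [544.2 -12.   50.2] yawx 4.147868849867397 q [-0.172  0.41  -0.334  0.827  0.    -1.178] w -0.04283123062534585 0.0 F [ 0.6 -0.6  0.5] [ 0.02 -0.01 -0.  ] 17.0 zax [ 3.e-04 -0.e+00 -1.e+00]
```

View pics/c4.png

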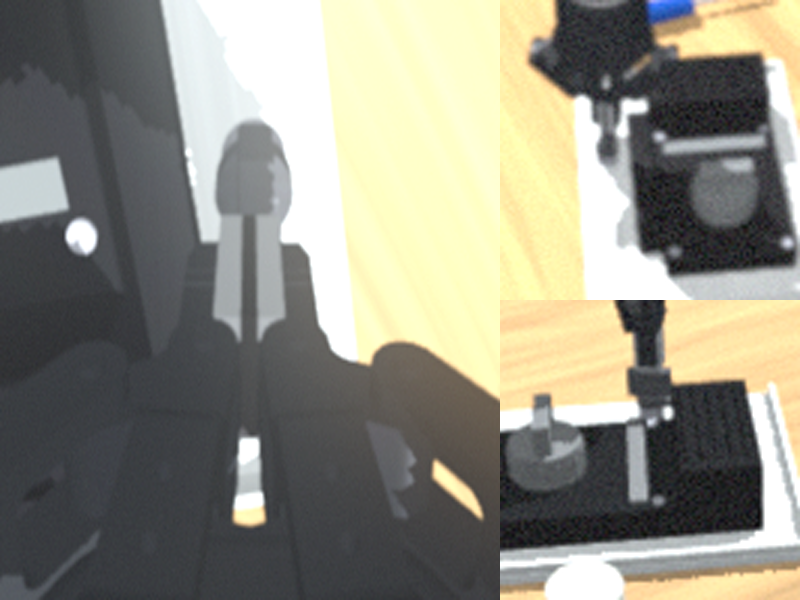

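The width reads 0 and the fingers' lower ends meet the fin's top edge in the scene view (crop (650,367)). So the tips stand higher than expected, just above the fin. I'll reopen and go down in small, force-checked steps.

>>> move_arm(steps=[{"travel": [0,0,0],"angular": [0,0,0],"jaw": 0.35},{"travel": [0,0,0],"angular": [0,0,0],"jaw": 0.35},{"travel": [0,0,0],"angular": [0,0,0],"jaw": 0.35},{"travel": [0,0,0],"angular": [0,0,0],"jaw": 0.35},{"travel": [0,0,0.1],"angular": [0,0,0],"jaw": 0.35},{"travel": [0,0,0.1],"angular": [0,0,0],"jaw": 0.35},{"travel": [0,0,0.1],"angular": [0,0,0],"jaw": 0.35},{"travel": [0,0,0],"angular": [0,0,0],"jaw": 0.35}])

```text
clock: 6.28
tool_pos: [543.7, -11.9, 41.9]
ee_rot: [-0.482, 0.876, 0.0, -0.0]
force: [-0.1, 0.3, -0.2]
width: 30.0
grasp_force: 0.0
```

>>> move_arm(steps=[{"travel": [0,0,0],"angular": [0,0,0],"jaw": 0},{"travel": [0,0,0],"angular": [0,0,0],"jaw": 0},{"travel": [0,0,0],"angular": [0,0,0],"jaw": 0},{"travel": [0,0,0],"angular": [0,0,0],"jaw": 0}])

```text
clock: 6.62
tool_pos: [543.2, -11.4, 42.5]
ee_rot: [-0.482, 0.876, 0.001, -0.0]
force: [-5.0, 3.1, 4.0]
width: 7.8
grasp_force: 25.6
```

It touches the fin now, with little overlap. I'll reopen, go 8 mm deeper and regrip.

>>> move_arm(steps=[{"travel": [0,0,0],"angular": [0,0,0],"jaw": 0.3},{"travel": [0,0,0],"angular": [0,0,0],"jaw": 0.3},{"travel": [0,0,0],"angular": [0,0,0],"jaw": 0.3},{"travel": [0,0,0.1],"angular": [0,0,0],"jaw": 0.3},{"travel": [0,0,0.1],"angular": [0,0,0],"jaw": 0.3},{"travel": [0,0,0.1],"angular": [0,0,0],"jaw": 0.3},{"travel": [0,0,0],"angular": [0,0,0],"jaw": 0.3}])

```text
clock: 7.2
tool_pos: [543.8, -11.9, 34.4]
ee_rot: [-0.482, 0.876, 0.0, -0.0]
force: [-1.1, 0.9, -0.3]
width: 25.7
grasp_force: 0.0
```

>>> move_arm(steps=[{"travel": [0,0,0],"angular": [0,0,0],"jaw": 0},{"travel": [0,0,0],"angular": [0,0,0],"jaw": 0},{"travel": [0,0,0],"angular": [0,0,0],"jaw": 0},{"travel": [0,0,0],"angular": [0,0,0],"jaw": 0},{"travel": [0,0,0],"angular": [0,0,0],"jaw": 0}])

```text
clock: 7.62
tool_pos: [543.1, -11.4, 35.0]
ee_rot: [-0.482, 0.876, 0.001, -0.0]
force: [-4.7, 3.8, 5.1]
width: 8.3
grasp_force: 28.7
```

```bash
python3 snap.py w5
```

```text
t 7.6667 [543.1 -11.4  35. ] yawx 4.148248123077076 q [-1.710e-01  4.250e-01 -3.570e-01  7.900e-01  1.000e-03 -1.178e+00] w 8.214281124670666 28.696703910827637 F [-5.7  3.7  3.6] [ 0.7   0.98 -0.07] 17.0 zax [-0.0015  0.001  -1.    ]
```

>>> move_arm(steps=[{"travel": [0,0.04,0],"angular": [0,0,0.5],"jaw": 0},{"travel": [0,0,0],"angular": [0,0,0.9],"jaw": 0},{"travel": [0,0,0],"angular": [0,0,0.9],"jaw": 0},{"travel": [0,0,0],"angular": [0,0,0.9],"jaw": 0},{"travel": [0,0,0],"angular": [0,0,0.9],"jaw": 0},{"travel": [0,0,0],"angular": [0,0,0.9],"jaw": 0},{"travel": [0,0,0],"angular": [0,0,0.9],"jaw": 0},{"travel": [0,0,0],"angular": [0,0,0.9],"jaw": 0},{"travel": [0,0,0],"angular": [0,0,0.9],"jaw": 0},{"travel": [0,0,0],"angular": [0,0,0.9],"jaw": 0},{"travel": [0,0,0],"angular": [0,0,0.9],"jaw": 0},{"travel": [0,0,0],"angular": [0,0,0.9],"jaw": 0},{"travel": [0,0,0],"angular": [0,0,0.6],"jaw": 0},{"travel": [0,0,0],"angular": [0,0,0],"jaw": 0},{"travel": [0,0,0],"angular": [0,0,0],"jaw": 0}])

```text
clock: 8.92
tool_pos: [543.6, -12.9, 35.1]
ee_rot: [0.157, 0.988, -0.002, 0.0]
force: [1.1, -10.8, -4.4]
width: 8.2
grasp_force: 27.8
```

```bash
python3 snap.py w6
```

```text
t 8.9667 [543.5 -12.9  35. ] yawx 2.8269385358347936 q [-0.172  0.424 -0.358  0.788 -0.003  0.143] w 8.586448882324888 27.83168077468872 F [  2.3 -10.1  -5.3] [-2.28 -0.26 -0.02] 17.0 zax [ 2.0e-04 -3.1e-03 -1.0e+00]
```

>>> move_arm(steps=[{"travel": [0,-0.05,0],"angular": [0,0,0.4],"jaw": 0},{"travel": [0,0,0],"angular": [0,0,0.4],"jaw": 0},{"travel": [0,0,0],"angular": [0,0,0.4],"jaw": 0},{"travel": [0,0,0],"angular": [0,0,0],"jaw": 0}])

```text
clock: 9.3
tool_pos: [543.4, -13.1, 35.1]
ee_rot: [0.228, 0.974, -0.0, 0.001]
force: [4.3, -4.2, -4.6]
width: 8.2
grasp_force: 35.4
```

```bash
python3 snap.py w7
```

```text
t 9.35 [543.4 -13.1  35.1] yawx 2.684855596236473 q [-0.174  0.424 -0.359  0.787 -0.001  0.283] w 7.858252359357321 34.736497849517036 F [ 3.8 -4.8 -4.2] [-0.89 -0.65  0.63] 17.0 zax [ 9.0e-04 -1.1e-03 -1.0e+00]
```

>>> move_arm(steps=[{"travel": [0,0,0],"angular": [0,0,0],"jaw": 0.35},{"travel": [0,0,0],"angular": [0,0,0],"jaw": 0.35},{"travel": [0,0,0],"angular": [0,0,0],"jaw": 0.35},{"travel": [0,0,0],"angular": [0,0,0],"jaw": 0.35},{"travel": [0,0,-0.5],"angular": [0,0,0],"jaw": 0.35},{"travel": [0,0,-0.9],"angular": [0,0,0],"jaw": 0.35},{"travel": [0,0,-1],"angular": [0,0,0],"jaw": 0.5},{"travel": [0,0,-1],"angular": [0,0,-0.42],"jaw": 0.5},{"travel": [-0.93,-0.73,-0.2],"angular": [0,0,0],"jaw": 0.5},{"travel": [-0.93,-0.73,0],"angular": [0,0,0],"jaw": 0.5},{"travel": [-0.93,-0.73,0],"angular": [0,0,0],"jaw": 0.5},{"travel": [-0.93,-0.73,0],"angular": [0,0,0],"jaw": 0.5},{"travel": [0,0,0],"angular": [0,0,0],"jaw": 0.5},{"travel": [0,0,0],"angular": [0,0,0],"jaw": 0.5}])

```text
clock: 10.52
tool_pos: [599.5, -117.5, 124.6]
ee_rot: [0.203, 0.979, 0.0, -0.0]
force: [-0.3, -0.5, 0.5]
width: 42.7
grasp_force: 0.0
```

```bash
python3 snap.py w8; python3 - <<'E'
from h import *
im=cv2.imread('pics/w8.png')
cv2.imwrite('pics/w8c.png',cv2.resize(cv2.convertScaleAbs(im[60:330,160:520],alpha=1.4,beta=10),None,fx=2.2,fy=2.2,interpolation=cv2.INTER_CUBIC))
E
```

```text
t 10.5667 [ 599.  -116.5  124.7] yawx 2.733864579174294 q [-0.326  0.453 -0.033  1.086  0.     0.082] w 42.64997044223441 0.0 F [ 1.   0.6 -0.1] [-0.02  0.03 -0.03] 17.0 zax [-8.e-04  5.e-04 -1.e+00]
```

View pics/w8c.png

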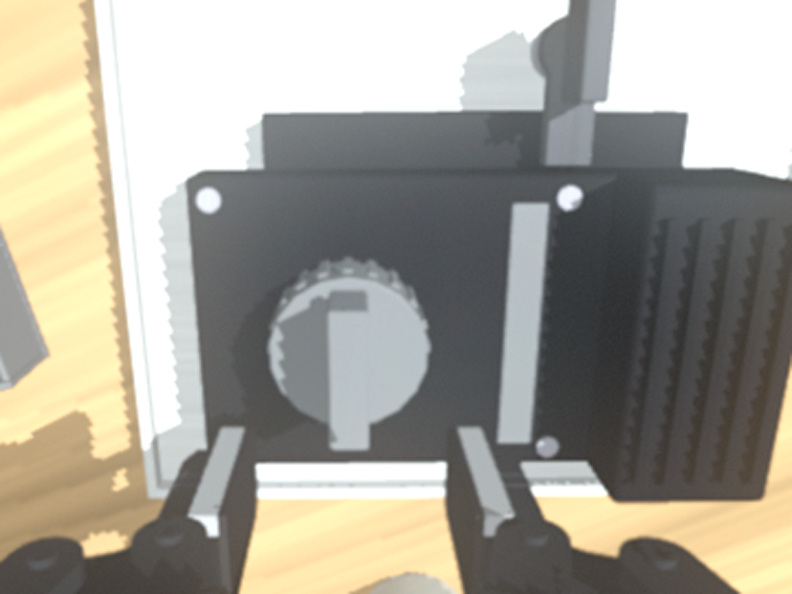

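The tongue lies squarely over the flange at crop (568,130), so the pack is locked. The grey cap's bar is centred at crop (349,380), between the fingers and aligned with them. I'll descend to grip it.

>>> move_arm(grip_force=50, steps=[{"travel": [0,0,0.8],"angular": [0,0,0],"jaw": 0.5},{"travel": [0,0,0.8],"angular": [0,0,0],"jaw": 0.4},{"travel": [0,0,0.5],"angular": [0,0,0],"jaw": 0.4},{"travel": [0,0,0.3],"angular": [0,0,0],"jaw": 0.4},{"travel": [0,0,0.2],"angular": [0,0,0],"jaw": 0.4},{"travel": [0,0,0],"angular": [0,0,0],"jaw": 0.4},{"travel": [0,0,0],"angular": [0,0,0],"jaw": 0},{"travel": [0,0,0],"angular": [0,0,0],"jaw": 0},{"travel": [0,0,0],"angular": [0,0,0],"jaw": 0},{"travel": [0,0,0],"angular": [0,0,0],"jaw": 0},{"travel": [0,0,0],"angular": [0,0,0],"jaw": 0},{"travel": [0,0,0],"angular": [0,0,0],"jaw": 0}])

```text
clock: 11.57
tool_pos: [599.8, -117.0, 60.7]
ee_rot: [0.202, 0.979, -0.0, 0.001]
force: [-0.7, -4.5, 6.1]
width: 10.7
grasp_force: 53.9
```

```bash
python3 snap.py w9
```

```text
t 11.6167 [ 599.8 -117.    60.7] yawx 2.734098901047249 q [-0.326  0.499 -0.14   0.93  -0.001  0.082] w 10.92999568307908 53.911986351013184 F [-1.  -4.8  6. ] [-1.05  0.08 -0.05] 17.0 zax [ 0.0012 -0.001  -1.    ]
```

>>> move_arm(steps=[{"travel": [0,0,0],"angular": [0,0,-0.5],"jaw": 0},{"travel": [0,0,0],"angular": [0,0,-0.5],"jaw": 0},{"travel": [0,0,0],"angular": [0,0,-0.5],"jaw": 0},{"travel": [0,0,0],"angular": [0,0,0],"jaw": 0}])

```text
clock: 11.95
tool_pos: [599.5, -117.4, 60.7]
ee_rot: [0.113, 0.994, -0.001, 0.0]
force: [-2.2, -6.0, 7.2]
width: 10.7
grasp_force: 73.8
```

```bash
python3 snap.py w10
```

```text
t 12.0 [ 599.5 -117.4   60.8] yawx 2.9131462140210567 q [-0.326  0.498 -0.14   0.931 -0.001 -0.098] w 10.42116879445279 72.71003894275054 F [-2.  -6.3  7.2] [-1.38  0.54 -1.55] 17.0 zax [ 7.0e-04 -1.6e-03 -1.0e+00]
```

>>> move_arm(steps=[{"travel": [0,0,0],"angular": [0,0,0.75],"jaw": 0},{"travel": [0,0,0],"angular": [0,0,0.75],"jaw": 0},{"travel": [0,0,0],"angular": [0,0,0.75],"jaw": 0},{"travel": [0,0,0],"angular": [0,0,0.75],"jaw": 0},{"travel": [0,0,0],"angular": [0,0,0.75],"jaw": 0},{"travel": [0,0,0],"angular": [0,0,0.75],"jaw": 0},{"travel": [0,0,0],"angular": [0,0,0],"jaw": 0}])

```text
clock: 12.58
tool_pos: [599.7, -115.9, 60.5]
ee_rot: [0.377, 0.926, 0.001, 0.0]
force: [-0.7, 0.9, 6.0]
width: 10.6
grasp_force: 53.6
```

```bash
python3 snap.py w11
```

```text
t 12.6333 [ 599.7 -116.    60.6] yawx 2.3731357332931613 q [-0.325  0.499 -0.141  0.931  0.001  0.444] w 10.815691722563908 53.61386597156525 F [-0.3  0.5  5.3] [ 0.18 -0.17  0.01] 17.0 zax [ 1.1e-03  8.0e-04 -1.0e+00]
```

>>> move_arm(steps=[{"travel": [0,0,0],"angular": [0,0,0.77],"jaw": 0},{"travel": [0,0,0],"angular": [0,0,0.77],"jaw": 0},{"travel": [0,0,0],"angular": [0,0,0.77],"jaw": 0},{"travel": [0,0,0],"angular": [0,0,0.77],"jaw": 0},{"travel": [0,0,0],"angular": [0,0,0.77],"jaw": 0},{"travel": [0,0,0],"angular": [0,0,0.77],"jaw": 0},{"travel": [0,0,0],"angular": [0,0,0.77],"jaw": 0},{"travel": [0,0,0],"angular": [0,0,0.77],"jaw": 0},{"travel": [0,0,0],"angular": [0,0,0],"jaw": 0}])

```text
clock: 13.38
tool_pos: [600.4, -116.2, 60.6]
ee_rot: [0.686, 0.728, 0.001, 0.001]
force: [4.2, -0.5, 3.9]
width: 10.9
grasp_force: 53.2
```

```bash
python3 snap.py w12
```

```text
t 13.4333 [ 600.3 -116.2   60.6] yawx 1.6350056075271444 q [-3.250e-01  4.990e-01 -1.400e-01  9.300e-01  1.000e-03  1.182e+00] w 10.717443538467935 53.313331604003906 F [4.9 0.3 2.7] [ 0.09 -1.09  0.09] 17.0 zax [ 2.2e-03  6.0e-04 -1.0e+00]
```

>>> move_arm(steps=[{"travel": [0,0,-0.1],"angular": [0,0,0],"jaw": 0},{"travel": [0,0,-0.15],"angular": [0,0,0],"jaw": 0},{"travel": [0,0,-0.15],"angular": [0,0,0],"jaw": 0},{"travel": [0,0,0],"angular": [0,0,0],"jaw": 0}])

```text
clock: 13.77
tool_pos: [600.1, -116.7, 70.7]
ee_rot: [0.683, 0.73, 0.0, 0.001]
force: [4.7, -2.3, 1.6]
width: 10.7
grasp_force: 53.0
```

>>> move_arm(steps=[{"travel": [0,0,-0.4],"angular": [0,0,0],"jaw": 0},{"travel": [0,0,-0.4],"angular": [0,0,0],"jaw": 0},{"travel": [0,0,-0.4],"angular": [0,0,0],"jaw": 0},{"travel": [0,0,-0.4],"angular": [0,0,0],"jaw": 0},{"travel": [0,0,-0.4],"angular": [0,0,0],"jaw": 0},{"travel": [0,0,-0.4],"angular": [0,0,0],"jaw": 0},{"travel": [0,0,-0.4],"angular": [0,0,0],"jaw": 0},{"travel": [0,0,-0.4],"angular": [0,0,0],"jaw": 0},{"travel": [0,0,-0.4],"angular": [0,0,0],"jaw": 0},{"travel": [0,0,0],"angular": [0,0,0],"jaw": 0},{"travel": [0,0,0],"angular": [0,0,0],"jaw": 0},{"travel": [0,0,0],"angular": [0,0,0],"jaw": 0},{"travel": [0,0,0],"angular": [0,0,0],"jaw": 0},{"travel": [0,0,0],"angular": [0,0,0],"jaw": 0}])

```text
clock: 14.93
tool_pos: [599.1, -116.4, 159.5]
ee_rot: [0.684, 0.73, -0.0, -0.0]
force: [0.2, 0.2, -0.9]
width: 10.8
grasp_force: 52.6
```

```bash
python3 snap.py w13; python3 - <<'E'
from h import *
from plant import manip
g=lambda n:cv2.cvtColor(manip.read_camera(n),cv2.COLOR_RGB2BGR)
s=g('side')[130:330,250:450]; s2=g('scene')[120:320,140:440]
f=lambda a,w,h:cv2.resize(cv2.convertScaleAbs(a,alpha=1.5,beta=15),(w,h),interpolation=cv2.INTER_CUBIC)
cv2.imwrite('pics/fin.png',np.hstack([f(s,320,320),f(s2,480,320)]))
E
```

```text
t 14.9833 [ 599.1 -116.4  159.6] yawx 1.6351991185306758 q [-0.325  0.435  0.034  1.171 -0.     1.181] w 10.741000651433833 52.576167583465576 F [ 0.  -0.9 -2.3] [-0.01 -0.04  0.01] 17.0 zax [-8.e-04  2.e-04 -1.e+00]
```

View pics/fin.png

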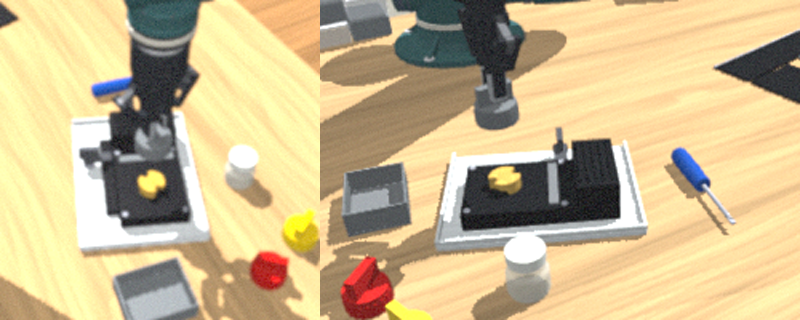

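The cap hangs level in the gripper at (497,105) in the right-hand view, with the brass terminal bare at (505,180). The turnbutton still lies over the flange at (92,155) in the left-hand view, and the bystanders have not moved. I'll hand in.

```bash
python3 -c "
from plant import manip
print(manip.hand_in())"
```

```text
the job is handed in; nothing more can be done
None
```

The job is handed in, with no verdict returned: the turnbutton is locked against its stop, and the cap, which proved left-hand, was turned off clockwise and is held level and still about 10 cm above its seat, with nothing else moved.

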